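Release the rotator brake and hold the turn button

ROBOT

A 6-joint arm with a two-finger parallel gripper is mounted at the origin on the work surface. World frame = base frame: x ahead of the robot, y to its left, z up, the work surface at z = 0. Lengths are in m, angles in rad, forces in N, time in s.
With the tool pointing down it reaches from about 0.35 to 0.975 m from the base axis. Payload 4.9 kg.
Tool frame: the origin (TCP) lies at the very end of the fingers, on their centre line; the grasp point (between the pads) lies behind it (manip.grip_depth is the z of the grasp point in the tool frame, in m); z points along the fingers, y is the direction in which the jaws open and shut (so a half turn about z gives the same grasp; the last joint's range is limited). The gripper opens to 85 mm and grips with 20 to 120 N. Pads are 22 mm wide; open, the fingers measure 114 mm over their backs; the gripper's body (76 mm by 85 mm) begins 54 mm behind the grasp point. The pads swing forward as they close: fully open they stand 13 mm farther back than shut.
Start: joints at [-1.439, 0.053, 1.613, -0, 1.476, -0.119], TCP at [0.155, -0.605, 0.231] pointing down, gripper open.
Joint ranges: [-3.01, 3.01], [-1.01, 2.22], [0.06, 2.58], [-1.02, 4.17], [0.09, 2.62], [-3.14, 3.14]. Speed limits (rad/s): [2.57, 2.57, 3.14, 3.14, 3.14, 3.14].

INTERFACE

Orientations are given as a unit quaternion [w, x, y, z].
In Python, from plant import state, optics, manip, silhouettes, place_of gives the robot as it stands. The module is installed in compiled form; this text tells all that it offers.
- The arm moves only by the tool jog_arm, never from a script. Its argument "increments" is a list of rows, each an object with "slide": the shift along the tool's x, y, z in mm, a list of three; "rotation": the turn, a rotation vector about the tool's x, y, z in degrees, a list of three. A call has 1 to 20 rows; each row shifts and turns the commanded pose from where the row before left it, along the tool's axes as they then stand; what a row does not reach is not made up. A row lasts 1/12 s, in which the tool goes at most 41.7 mm and 7.16 degrees, less where a joint would pass 70% of its speed; a pose out of reach is approached as far as the arm can. A call with a gripper value outside its range is refused whole. "fingers" is the opening, from 0 (shut) to 1 (fully open), set as the call begins (left out, the last holds). The fingers move at their own pace and stop on an object; the grip force is fixed at half the most. Time passes only in rows, so rows that do not move let the fingers close. It gives the time, the measured TCP pose, the force and the opening at its end, in the units of the state.
- state(): the state, without advancing time (a new reading comes with each control period).
- optics.grab_frame(name): name is "scene" or "top" or "wrist"; returns a dict with "frame" (384x512x3 uint8, blue, green, red), "camera_matrix" (3x3 intrinsics, pixels), "R" (3x3) and "t" (3): a world point X has camera coordinates R X + t. Camera axes: x right, y down, z forward; pixel columns grow to the right and rows downward; lengths in m; the calibration is good to about 2 mm. A picture is of the moment at which its call begins. There is no depth.
- manip.job_done(): hands the job in, once; it reports no verdict.
Trained networks look in the newest picture that a camera, given by its name, has taken for a name from the list of things; names that differ only in an ending like _2 or _b are one class to them, and where a whole thing is asked for, a point or a joint stands for the part that bears it (a point fixed in the world has none). Each returns a list of dicts, best first, with "score" (0 to 1); they miss things now and then, are a little off and sometimes report something else, mostly with a low value. They report only what shows in the picture. A call takes as long as a camera call.
- silhouettes(thing, camera): "mask" (384x512 bool, what is visible of it) and "bbox" ([left, top, right, bottom] in pixels, round what is visible of it).
- place_of(thing, camera): "uv" ([column, row] in pixels: a listed point, or the origin of a listed thing).
The state is a dict: "time": time; "joint_pos": joint angles; "joint_vel": joint speeds; "joint_efforts": joint torques, N m; "tool_pos": TCP position; "tool_rot": TCP orientation; "contact_force": force on the tool from outside, world axes, zero at the start; "ft_torque": the same for the moment, N m; "gripper_width": opening from 0.0 (shut) to 1.0 (fully open).
Only numpy, scipy, OpenCV 4.12 (cv2) and the standard library are available. Lean on these libraries where they do the work, as an engineer would, in place of code of your own. Each camera call takes 0.05 s, during which the arm holds its last target.

TASK

Set the antenna rotator turning with light pushes of the fingertips: on top of the control box, push the metal brake lever over, past its middle, so that it snaps across and stays leaning to the box's rear, and only then press the round push button on the crank's side all the way down. Finish while still holding that button down. Do not press the other button, do not turn the crank, do not force the lever or shove or lift the box, and leave everything else where it stands.

Things in the scene. Friction and masses are not known exactly. Their poses are not given: they have to be found in the camera images.
- control_box: Loose grey steel rotator control box, 2.5 to 4 kg, on rubber feet: 190 (x, front to rear) x 260 (y) x 100 mm high. Origin at the centre of its underside; its x axis points from its front panel (robot side, with a meter) to its rear, its y axis to the side that carries the crank, z up. It slides if pushed sideways with more than about 12 N.
- brake_pivot (a point): Point on the hinge axis of the brake lever, in the middle of the box's top face (100 mm above the table). The hinge axis is the box's y axis; the point's axes are those of the box.
- brake_tip (a point): Top end of the brake lever, a round steel bat handle 75 mm long from its pivot, 9 mm thick at the root and 15 mm at the tip. It sticks up from the middle of the box's top.
- brake (a joint): Angle of the brake lever, rad: 0 = leans 0.45 rad from upright to the box's front (-x of the box, brake on, the start), 0.45 = upright, 0.90 = leans 0.45 rad to the rear (brake off). A spring drives it away from upright to the nearer stop: about 2 N at the tip starts it moving, the push needed falls to nothing at upright, and past it the lever snaps over by itself.
- turn_crankside_top (a point): Centre of the top face of the round push button on the crank's side of the box's top: 28 mm across, on the box's top at 48 mm in front of the lever's pivot (-x of the box) and 78 mm towards the crank (+y of the box). When up, its top is 23 mm above the box's top face and 11 mm above its fixed steel collar (44 mm across). It is pressed straight down.
- turn_crankside (a joint): Travel of that button, m: 0 = up, 0.007 = fully down, which takes about 5 N; a spring returns it.
- turn_farside_top (a point): Centre of the top face of the second, identical button, on the side away from the crank (78 mm to -y of the box). Must not be pressed.
- turn_farside (a joint): Travel of the second button, m: 0 = up, 0.007 = fully down.
- crank_grip (a point): Middle of the black crank's handle, on the +y side face of the box: an 18 mm rod that sticks out along the box's y, to 46 mm past the side face, on a 38 mm arm that turns about the box's y axis at 56 mm height. Stays put.
- compass: Brass-cased round compass, 60 mm across, 18 mm high, lying loose on the rear of the box's top on the crank's side. Origin at the centre of its underside.
- tube_a: Octal vacuum tube standing loose, smoky glass on a black base, 34 mm across, 84 mm high. Origin at the centre of its underside.
- tube_b: A second, identical vacuum tube standing loose. Origin at the centre of its underside.
- insulator: Cream porcelain feedthrough insulator standing loose, 52 mm across, 78 mm high with its brass stud. Origin at the centre of its underside.
- chassis_cover: Aluminium chassis cover with vent slots, loose, 110 x 150 x 45 mm. Origin at the centre of its underside.
- screwdriver: Screwdriver with a wooden handle, lying loose on the table.
- mug: Cream mug standing loose, 80 mm across, 90 mm high.

How it is judged:
On the way, in this order (a step that is already met when the one before it is completed fails the run):
1. the brake lever has snapped over to the rear (value of joint brake above 0.8 rad), for 0.2 s.
2. the button on the crank's side is pressed down by the fingers (value of joint turn_crankside above 0.0055 m and contact force between the fingers and turn_crankside above 1 N), for 0.2 s.
At the end, for the whole second after the job is handed in: The brake lever leans to the rear (above 0.8 rad), the fingers still hold the crank-side button down (more than 5.5 of its 7 mm), the other button is up and the box is within 20 mm of where it stood (all of step 2 and value of joint brake above 0.8 rad and value of joint turn_farside below 0.002 m and distance of control_box from where it was at the start of the episode below 0.02 m); the arm keeps its last pose, push and grip.
It fails at once if the crank-side button is pressed while the brake is still on, or the other button is pressed ((value of joint turn_crankside above 0.003 m and value of joint brake below 0.45 rad) or value of joint turn_farside above 0.003 m).
It fails at once if the lever is forced with more than 20 N (contact force between the fingers and brake above 20 N).
It fails at once if the control box is shoved by more than 20 mm or lifted (distance of control_box from where it was at the start of the episode above 0.02 m or height (world z) of control_box above 0.01 m).
It fails at once if the crank is turned (handle moved by more than 25 mm) (distance of crank_grip from where it was at the start of the episode above 0.025 m).
It fails at once if something that stands by is moved by more than 25 mm, lifted or tipped over (distance of any of compass, tube_a, tube_b, insulator, chassis_cover, screwdriver, mug from where it was at the start of the episode above 0.025 m or angle between any of tube_a, tube_b, insulator's own z axis and vertical above 0.5 rad).
It also fails if it takes over 38 s, if anything falls off the work surface, if the arm or the gripper's body presses on something with over 40 N, if the wrist force passes 120 N, or if a joint passes its speed limit or range.

## Working session

There is one attempt and no reset: what is moved stays moved. The work goes in short steps, Python scripts to look and compute and a tool call to move; the robot and the scene stay as the last step left them, time stands still between calls to the robot, and variables do not carry over. Pictures are saved under pics/ and viewed, and the job is handed in when it is done.

Besides the shell and the picture viewer there is one more tool, called after "Call:" by a JSON object that holds its "api" and its "payload". jog_arm: Moves the arm, as the interface text tells. Its arguments: {"type":"object","properties":{"increments":{"type":"array","items":{"type":"object","properties":{"slide":{"type":"array","items":{"type":"number"}},"rotation":{"type":"array","items":{"type":"number"}}}}},"fingers":{"type":"number"}},"required":["increments"]}

```bash
mkdir -p pics; ls; python3 - <<'E'
from plant import state, optics, manip, silhouettes, place_of
import cv2, pickle
print(state()); print(manip.grip_depth)
out={}
for c in ["scene","top"]:
    f=optics.grab_frame(c); cv2.imwrite(f"pics/{c}0.png",f["frame"]); 
    for n in ["control_box","brake_pivot","brake_tip","turn_crankside_top","turn_farside_top","crank_grip","compass"]:
        print(c,n,[(d["uv"],round(d["score"],2)) for d in place_of(n,c)][:3])
    print(f["camera_matrix"],f["R"],f["t"])
E
```

```text
pics
{'time': 0.0, 'joint_pos': array([-1.43902281e+00,  5.33389659e-02,  1.61429618e+00, -5.87423025e-06,
        1.47596813e+00, -1.18989757e-01]), 'joint_vel': array([-0.00087339, -0.00105958,  0.00037914, -0.00020994, -0.00016094,
       -0.00146427]), 'joint_efforts': array([ 1.38169071e-03, -3.93682766e+01, -3.70176923e+01,  1.68891290e-05,
        6.93491864e-03,  3.23711149e-06]), 'tool_pos': array([ 0.15501325, -0.60483657,  0.23007279]), 'tool_rot': array([-1.00527300e-03,  9.92149478e-01,  1.25053600e-01, -9.34937035e-06]), 'contact_force': array([-0.31662182,  0.1462358 , -0.11103898]), 'ft_torque': array([ 0.02114417, -0.00420024, -0.01698176]), 'gripper_width': 0.9987697806404965}
-0.0187
scene control_box [([283.4, 191.4], 0.7), ([283.9, 209.6], 0.62), ([258.1, 167.8], 0.51)]
scene brake_pivot [([283.5, 192.1], 0.93), ([275.1, 171.1], 0.6)]
scene brake_tip [([276.4, 168.6], 0.66)]
scene turn_crankside_top [([290.6, 160.4], 0.53)]
scene turn_farside_top [([231.8, 189.2], 0.73), ([249.1, 193.7], 0.63), ([289.3, 161.0], 0.45)]
scene crank_grip [([323.1, 171.3], 0.65)]
sce
[... 265 characters left out ...]
3 -0.80991868]] [-0.40937367 -0.16976107  1.55145936]
top control_box [([230.3, 179.5], 0.86), ([196.2, 228.9], 0.55)]
top brake_pivot [([228.0, 171.6], 0.66)]
top brake_tip [([223.7, 175.9], 0.39)]
top turn_crankside_top [([194.7, 181.7], 0.59), ([252.6, 191.3], 0.18)]
top turn_farside_top [([254.4, 188.2], 0.55)]
top crank_grip [([167.5, 148.3], 0.53), ([255.1, 192.0], 0.49)]
top compass [([196.8, 143.2], 0.81)]
[[499.97716892   0.         251.87633789]
 [  0.         499.97716892 191.43077488]
 [  0.           0.           1.        ]] [[ 0.02975164 -0.99924269  0.02507765]
 [-0.98211648 -0.0338896  -0.18519913]
 [ 0.18590874 -0.0191192  -0.98238098]] [-0.02186135  0.51407078  1.30177711]
```

```bash
python3 - <<'E'
import cv2
for c,(x0,y0,x1,y1) in dict(scene=(180,110,380,260),top=(120,90,320,240)).items():
    im=cv2.imread(f"pics/{c}0.png"); cv2.imwrite(f"pics/{c}0c.png",cv2.resize(im[y0:y1,x0:x1],None,fx=4,fy=4,interpolation=cv2.INTER_CUBIC))
E
```

```text
(no output)
```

View pics/scene0.png

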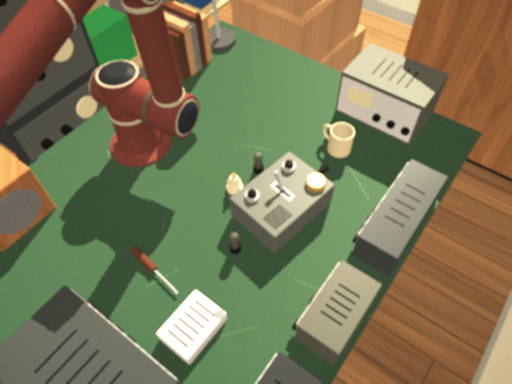

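View pics/top0.png

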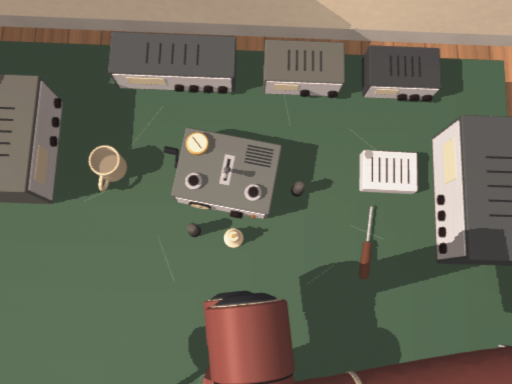

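View pics/scene0c.png

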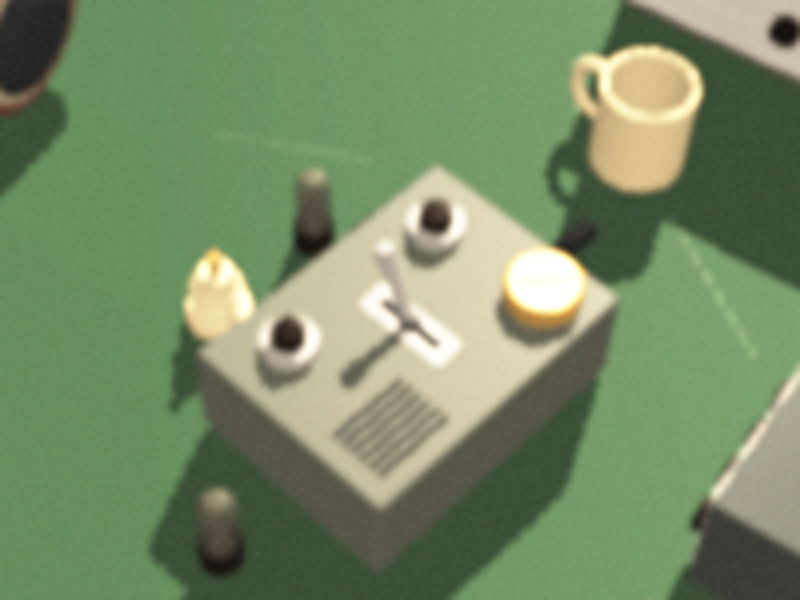

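View pics/top0c.png

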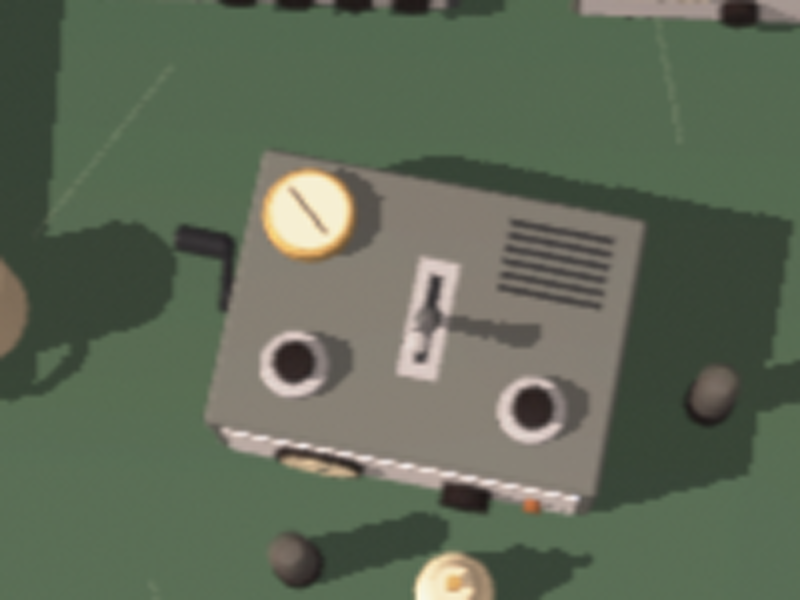

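```bash
cat > geo.py <<'E'
import numpy as np
C=dict(scene=(np.array([[439.23879373,0,256.32186887],[0,439.23879373,190.88915832],[0,0,1]]),
 np.array([[0.8027127,0.5961749,-0.01509322],[0.47585768,-0.65555743,-0.58634795],[-0.3594604,0.46348673,-0.80991868]]),np.array([-0.40937367,-0.16976107,1.55145936])),
top=(np.array([[499.97716892,0,251.87633789],[0,499.97716892,191.43077488],[0,0,1]]),
 np.array([[0.02975164,-0.99924269,0.02507765],[-0.98211648,-0.0338896,-0.18519913],[0.18590874,-0.0191192,-0.98238098]]),np.array([-0.02186135,0.51407078,1.30177711])))
def proj(c,X):
    K,R,t=C[c]; p=(R@np.asarray(X).T).T+t; p=(K@p.T).T; return p[:,:2]/p[:,2:]
def ray(c,uv,z):
    K,R,t=C[c]; d=R.T@np.linalg.solve(K,[*uv,1]); o=-R.T@t; return o+d*(z-o[2])/d[2]
def box2w(p,P):
    x,y,a=p; P=np.asarray(P,float); c,s=np.cos(a),np.sin(a)
    return np.c_[x+c*P[:,0]-s*P[:,1],y+s*P[:,0]+c*P[:,1],P[:,2]]
E
python3 - <<'E'
from geo import *
from scipy.optimize import least_squares
P=np.array([[.095,.13,.1],[.095,-.13,.1],[-.095,-.13,.1],[-.095,.13,.1],[-.048,.078,.123],[-.048,-.078,.123]])
obs=dict(top=np.array([[186.25,128],[281.25,145.5],[270,214.25],[171.75,194.5],[193.75,180.25],[253.25,191.75]]),
scene=np.array([[334.25,184.5],[275,237],[230.75,198.75],[289.5,151.5],[289,163.5],[252,193.25]]))
def r(p,cs): return np.concatenate([(proj(c,box2w(p[:3],P))-obs[c]).ravel() for c in cs])
for cs in (["top"],["scene"],["top","scene"]):
    s=least_squares(lambda p:r(p,cs),[.55,0,0]); print(cs,s.x.round(4),np.degrees(s.x[2]).round(2),s.fun.round(1))
p=s.x
L=[[-.075*np.sin(.45),0,.1+.075*np.cos(.45)]]
print("tip pred",[proj(c,box2w(p,L)) for c in C], box2w(p,L))
for n,q in dict(btn=[-.048,.078,.123],far=[-.048,-.078,.123],piv=[0,0,.1],comp=[.06,.08,.1]).items(): print(n,box2w(p,[q]).round(4))
for n,uv in dict(compass=(197,143)).items(): print(n,ray("top",uv,.118))
print("tubeA",ray("top",(193.7,229.5),.084),"ins",ray("top",(233.5,238),.07),"tubeB",ray("top",(298,188),.084),"mug",ray("top",(106,160),.09))
E
```

```text
['top'] [ 0.5594  0.0614 -0.1551] -8.89 [-0.1 -1.3  1.3 -0.8 -0.2  0.4 -1.   1.5 -0.3  0.1  0.3 -0.1]
['scene'] [ 0.5648  0.0594 -0.1527] -8.75 [ 1.8 -0.1  0.4  1.5 -2.3 -0.3 -0.4 -1.   0.2 -0.5  0.3 -0.5]
['top', 'scene'] [ 0.5616  0.0609 -0.1538] -8.81 [ 0.  -2.1  1.5 -1.6  0.1 -0.5 -0.7  0.7 -0.  -0.7  0.6 -0.9  1.1 -0.9
 -0.3  0.5 -2.8 -1.2 -0.9 -1.7 -0.4 -1.3 -0.3 -1.4]
tip pred [array([[274.60788784, 170.14128456]]), array([[224.41893644, 175.61616965]])] [[0.52931861 0.06592465 0.16753353]]
btn [[0.5261 0.1454 0.123 ]]
far [[ 0.5022 -0.0088  0.123 ]]
piv [[0.5616 0.0609 0.1   ]]
comp [[0.6331 0.1308 0.1   ]]
compass [0.62440856 0.14238187 0.118     ]
tubeA [0.40255345 0.14259089 0.084     ] ins [0.38521739 0.03930776 0.07      ] tubeB [ 0.52115134 -0.12598361  0.084     ] mug [0.57738128 0.38107276 0.09      ]
```

Call:
{"api": "jog_arm", "payload": {"increments": [{"slide": [27.1,-23.6,-2.5]},{"slide": [27.1,-23.6,-2.5]},{"slide": [27.1,-23.6,-2.5]},{"slide": [27.1,-23.6,-2.5]},{"slide": [27.1,-23.6,-2.5]},{"slide": [27.1,-23.6,-2.5]},{"slide": [27.1,-23.6,-2.5]},{"slide": [27.1,-23.6,-2.5]},{"slide": [27.1,-23.6,-2.5]},{"slide": [27.1,-23.6,-2.5]},{"slide": [27.1,-23.6,-2.5]},{"slide": [27.1,-23.6,-2.5]}], "fingers": 0}}

```text
invalid input
```

Call:
{"api": "jog_arm", "payload": {"increments": [{"slide": [27.1,-23.6,-2.5],"rotation": [0,0,0]},{"slide": [27.1,-23.6,-2.5],"rotation": [0,0,0]},{"slide": [27.1,-23.6,-2.5],"rotation": [0,0,0]},{"slide": [27.1,-23.6,-2.5],"rotation": [0,0,0]},{"slide": [27.1,-23.6,-2.5],"rotation": [0,0,0]},{"slide": [27.1,-23.6,-2.5],"rotation": [0,0,0]},{"slide": [27.1,-23.6,-2.5],"rotation": [0,0,0]},{"slide": [27.1,-23.6,-2.5],"rotation": [0,0,0]},{"slide": [27.1,-23.6,-2.5],"rotation": [0,0,0]},{"slide": [27.1,-23.6,-2.5],"rotation": [0,0,0]},{"slide": [27.1,-23.6,-2.5],"rotation": [0,0,0]},{"slide": [27.1,-23.6,-2.5],"rotation": [0,0,0]}], "fingers": 0}}

```text
time: 1.8
tool_pos: [0.4005, -0.2488, 0.2618]
tool_rot: [0.0, 0.992, 0.125, 0.0]
contact_force: [1.2, -1.3, 0.1]
gripper_width: 0.002
```

Call:
{"api": "jog_arm", "payload": {"increments": [{"slide": [15.5,-29.4,0],"rotation": [0,0,0]},{"slide": [15.5,-29.4,0],"rotation": [0,0,0]},{"slide": [15.5,-29.4,0],"rotation": [0,0,0]},{"slide": [15.5,-29.4,0],"rotation": [0,0,0]},{"slide": [15.5,-29.4,0],"rotation": [0,0,0]},{"slide": [15.5,-29.4,0],"rotation": [0,0,0]},{"slide": [15.5,-29.4,0],"rotation": [0,0,0]},{"slide": [15.5,-29.4,0],"rotation": [0,0,0]},{"slide": [15.5,-29.4,0],"rotation": [0,0,0]},{"slide": [15.5,-29.4,0],"rotation": [0,0,0]},{"slide": [0,0,0],"rotation": [0,0,5.8]},{"slide": [0,0,0],"rotation": [0,0,5.8]},{"slide": [0,0,0],"rotation": [0,0,5.8]},{"slide": [0,0,0],"rotation": [0,0,5.8]},{"slide": [0,0,0],"rotation": [0,0,0]}]}}

```text
time: 3.05
tool_pos: [0.477, 0.0731, 0.2614]
tool_rot: [-0.0, 0.997, -0.078, 0.0]
contact_force: [0.1, 0.4, 0.0]
gripper_width: 0.002
```

```bash
python3 - <<'E'
from plant import state, optics, place_of
import cv2
import numpy as np
for c in ["wrist","scene"]:
    f=optics.grab_frame(c); im=f["frame"]
    if c=="scene": im=cv2.resize(im[90:260,180:400],None,fx=3.5,fy=3.5,interpolation=cv2.INTER_CUBIC)
    else:
        K,R,t=f["camera_matrix"],f["R"],f["t"]; print(K.tolist(),R.tolist(),t.tolist())
        for n in ["brake_tip","brake_pivot","turn_crankside_top","turn_farside_top"]: print(n,[(d["uv"],round(d["score"],2)) for d in place_of(n,c)][:2])
    cv2.imwrite(f"pics/{c}1.png",im)
s=state(); print(s["time"],s["tool_pos"],s["tool_rot"],s["contact_force"],s["joint_pos"])
E
```

```text
[[273.6000791195593, 0.0, 258.91205571109305], [0.0, 273.6000791195593, 192.0703155589884], [0.0, 0.0, 1.0]] [[-0.156519480042653, -0.9876748710186637, 3.905695344304302e-05], [-0.9504635594382357, 0.15063325594748136, 0.271898224309505], [-0.26855292690115823, 0.04252024648245403, -0.9623260123741301]] [0.14632871762982855, 0.39903821272571377, 0.5310548089641358]
brake_tip [([258.6, 135.1], 0.97)]
brake_pivot [([258.4, 99.1], 0.73)]
turn_crankside_top [([178.5, 150.1], 0.77)]
turn_farside_top [([335.5, 149.2], 0.91)]
3.35 [0.47704113 0.07278984 0.26135685] [-3.57079225e-06  9.97066942e-01 -7.65343860e-02  4.14066080e-05] [ 0.50227255 -0.11560163  1.02477471] [-2.95732456e-03 -3.14679622e-01  1.89680784e+00  1.02844605e-06
  1.55938132e+00  1.72105759e+00]
```

View pics/wrist1.png

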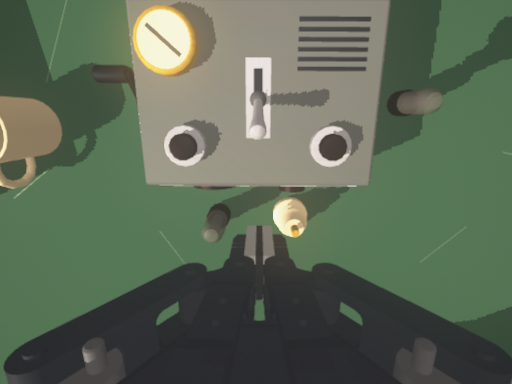

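View pics/scene1.png

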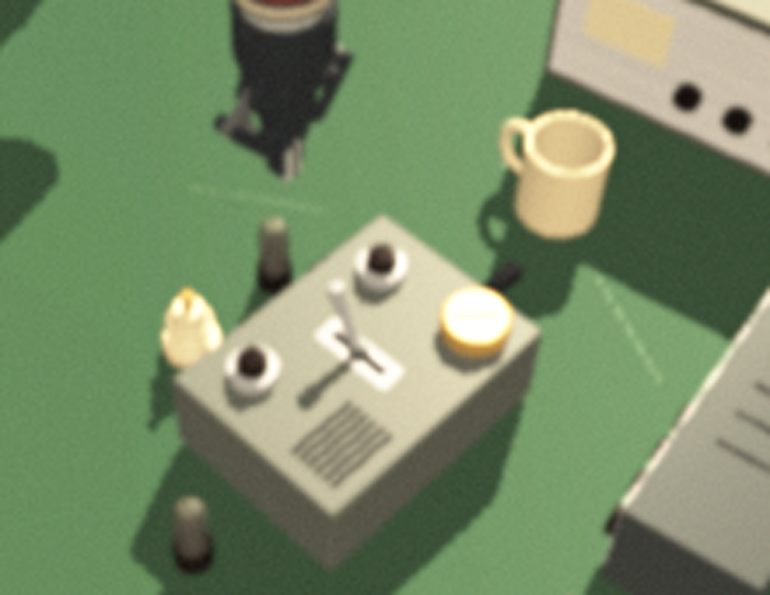

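```bash
python3 - <<'E'
from geo import *
from scipy.optimize import least_squares
C["wrist"]=(np.array([[273.6000791195593,0,258.91205571109305],[0,273.6000791195593,192.0703155589884],[0,0,1]]),np.array([[-0.156519480042653,-0.9876748710186637,3.905695344304302e-05],[-0.9504635594382357,0.15063325594748136,0.271898224309505],[-0.26855292690115823,0.04252024648245403,-0.9623260123741301]]),np.array([0.14632871762982855,0.39903821272571377,0.5310548089641358]))
print("tip",ray("wrist",(258.6,135.1),.1675),"piv",ray("wrist",(258.4,99.1),.1),"btn",ray("wrist",(178.5,150.1),.123),"far",ray("wrist",(335.5,149.2),.123))
P=np.array([[0,0,.1],[-.048,.078,.123],[-.048,-.078,.123],[-.075*np.sin(.45),0,.1+.075*np.cos(.45)]])
o=np.array([[258.4,99.1],[178.5,150.1],[335.5,149.2],[258.6,135.1]])
s=least_squares(lambda p:(proj("wrist",box2w(p,P))-o).ravel(),[.56,.06,-.15]);print(s.x,s.fun.round(1))
print(proj("wrist",[[.477,.0728,.2614]]))
E
```

```text
tip [0.52853654 0.06466915 0.1675    ] piv [0.56048468 0.05988074 0.1       ] btn [0.52342235 0.14806056 0.123     ] far [ 0.49932607 -0.00981054  0.123     ]
[ 0.55988673  0.06057842 -0.15592171] [-0.6  0.7  2.6 -1.6 -0.9 -0.9 -1.   1.2]
[[258.51609243 241.1370944 ]]
```

Call:
{"api": "jog_arm", "payload": {"increments": [{"slide": [0,0,25],"rotation": [0,0,0]},{"slide": [0,0,25],"rotation": [0,0,0]},{"slide": [0,0,25],"rotation": [0,0,0]},{"slide": [0,0,25],"rotation": [0,0,0]},{"slide": [0,0,11],"rotation": [0,0,0]},{"slide": [10,0,0],"rotation": [0,0,0]},{"slide": [10,0,0],"rotation": [0,0,0]},{"slide": [6,0,0],"rotation": [0,0,0]},{"slide": [0,0,0],"rotation": [0,0,0]},{"slide": [0,0,0],"rotation": [0,0,0]}]}}

```text
time: 4.18
tool_pos: [0.5031, 0.0688, 0.1509]
tool_rot: [-0.0, 0.997, -0.077, 0.0]
contact_force: [-0.5, -0.1, 0.8]
gripper_width: -0.002
```

```bash
python3 - <<'E'
from plant import state, optics
import cv2
f=optics.grab_frame("wrist"); cv2.imwrite("pics/wrist2.png",f["frame"])
s=state(); print(s["time"],s["tool_pos"],s["contact_force"])
E
```

```text
4.2333 [0.50281448 0.06891802 0.15075957] [-0.11576778 -0.1009884  -0.08733489]
```

View pics/wrist2.png

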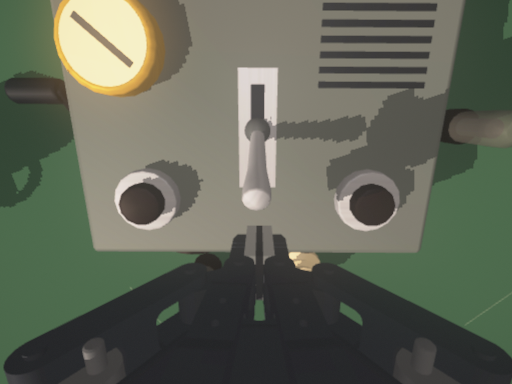

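Call:
{"api": "jog_arm", "payload": {"increments": [{"slide": [4,0,0],"rotation": [0,0,0]},{"slide": [4,0,0],"rotation": [0,0,0]},{"slide": [4,0,0],"rotation": [0,0,0]},{"slide": [4,0,0],"rotation": [0,0,0]},{"slide": [4,0,0],"rotation": [0,0,0]}]}}

```text
time: 4.65
tool_pos: [0.5226, 0.0659, 0.1504]
tool_rot: [-0.0, 0.997, -0.077, -0.0]
contact_force: [-3.3, 0.3, 1.2]
gripper_width: 0.004
```

```bash
python3 - <<'E'
from plant import state, optics
import cv2
f=optics.grab_frame("wrist"); cv2.imwrite("pics/wrist3.png",f["frame"])
s=state(); print(s["time"],s["tool_pos"],s["contact_force"])
E
```

```text
4.7 [0.52335374 0.06571597 0.15050595] [-2.37918747  0.60154762 -0.33404302]
```

View pics/wrist3.png

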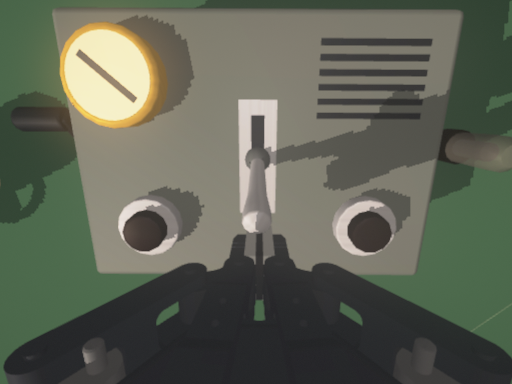

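The picture shows the fingers at (258,235) touching the lever tip at (256,222). The reaction is about 2 N and the lever is moving, so I keep pushing.

Call:
{"api": "jog_arm", "payload": {"increments": [{"slide": [4,0,0],"rotation": [0,0,0]},{"slide": [4,0,0],"rotation": [0,0,0]},{"slide": [4,0,0],"rotation": [0,0,0]},{"slide": [4,0,0],"rotation": [0,0,0]},{"slide": [4,0,0],"rotation": [0,0,0]},{"slide": [3,0,0],"rotation": [0,0,0]},{"slide": [3,0,0],"rotation": [0,0,0]},{"slide": [0,0,0],"rotation": [0,0,0]},{"slide": [0,0,0],"rotation": [0,0,0]}]}}

```text
time: 5.45
tool_pos: [0.5483, 0.0618, 0.1503]
tool_rot: [0.0, 0.997, -0.077, -0.0]
contact_force: [-0.1, -0.5, -0.1]
gripper_width: 0.001
```

```bash
python3 - <<'E'
from plant import state, optics
import cv2
f=optics.grab_frame("wrist"); cv2.imwrite("pics/wrist4.png",f["frame"])
s=state(); print(s["time"],s["tool_pos"],s["contact_force"])
E
```

```text
5.5 [0.54818034 0.06185076 0.15023438] [ 0.31574623 -0.48906624 -0.15181541]
```

View pics/wrist4.png

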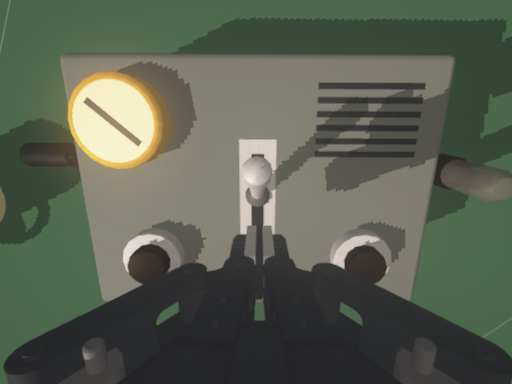

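Call:
{"api": "jog_arm", "payload": {"increments": [{"slide": [-8,0,-15],"rotation": [0,0,0]},{"slide": [-8,0,-25],"rotation": [0,0,0]},{"slide": [-6,-18,-10],"rotation": [0,0,0]},{"slide": [-6,-20,0],"rotation": [0,0,0]},{"slide": [-5,-20,0],"rotation": [0,0,0]},{"slide": [-3,-21,0],"rotation": [0,0,0]},{"slide": [0,0,0],"rotation": [0,0,0]},{"slide": [0,0,0],"rotation": [0,0,0]}]}}

```text
time: 6.17
tool_pos: [0.5244, 0.1461, 0.2003]
tool_rot: [0.0, 0.997, -0.076, 0.0]
contact_force: [0.2, 1.3, -0.7]
gripper_width: -0.006
```

```bash
python3 - <<'E'
from plant import state, optics, place_of
import cv2, numpy as np
s=state(); print(s["time"],s["tool_pos"],s["contact_force"])
for c,(x0,y0,x1,y1) in dict(scene=(180,90,400,260),top=(120,90,320,240),wrist=(0,0,512,384)).items():
    f=optics.grab_frame(c); im=f["frame"]; k=3.5 if c!="wrist" else 1.5
    cv2.imwrite(f"pics/{c}5.png",cv2.resize(im[y0:y1,x0:x1],None,fx=k,fy=k,interpolation=cv2.INTER_CUBIC))
    if c=="wrist": np.savez("w5.npz",K=f["camera_matrix"],R=f["R"],t=f["t"])
    for n in ["turn_crankside_top","brake_tip","turn_farside_top"]: print(c,n,[(d["uv"],round(d["score"],2)) for d in place_of(n,c)][:2])
E
```

```text
6.1667 [0.52444634 0.14606043 0.20028895] [ 0.23136371  1.29494732 -0.71227987]
scene turn_crankside_top [([289.6, 161.8], 0.63)]
scene brake_tip [([292.9, 183.3], 0.41)]
scene turn_farside_top []
top turn_crankside_top [([197.9, 180.9], 0.63)]
top brake_tip [([230.4, 150.3], 0.45)]
top turn_farside_top [([253.8, 188.8], 0.55)]
wrist turn_crankside_top [([256.7, 195.9], 0.96)]
wrist brake_tip [([385.0, 90.5], 0.67)]
wrist turn_farside_top [([442.4, 201.2], 0.94)]
```

View pics/wrist5.png

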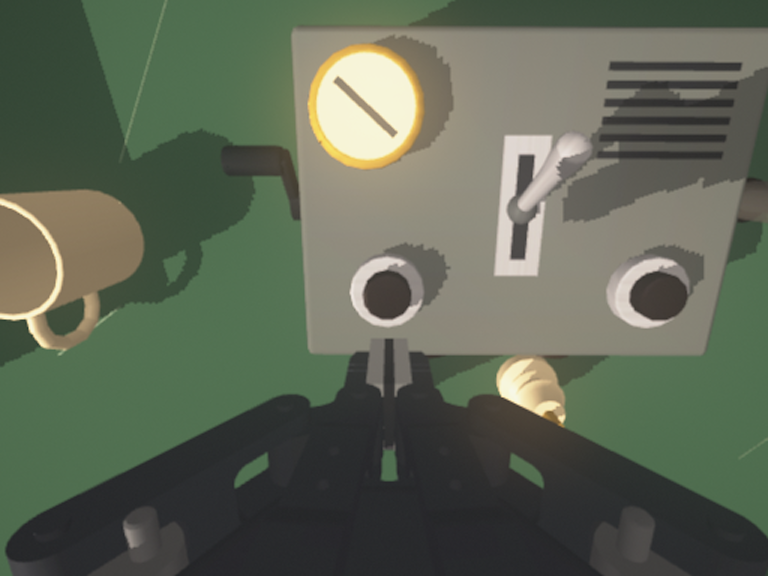

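View pics/scene5.png

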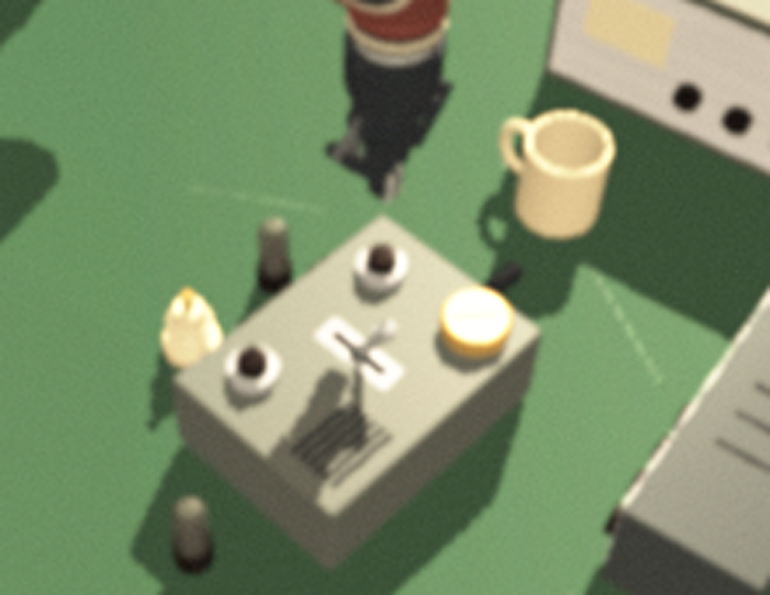

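View pics/top5.png

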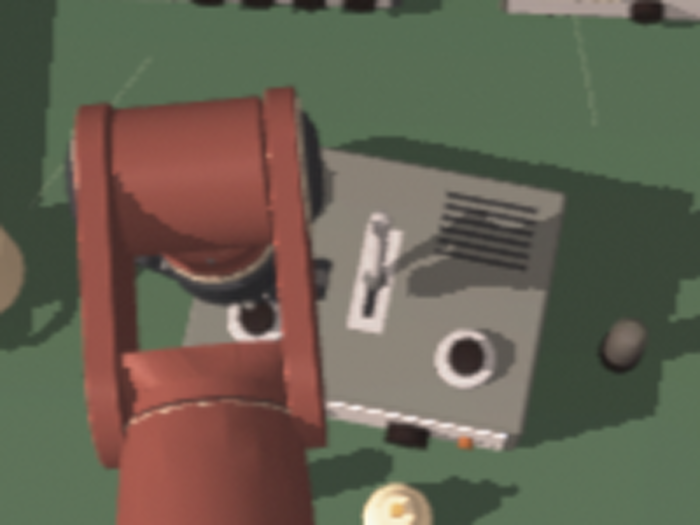

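```bash
python3 - <<'E'
from geo import *
w=np.load("w5.npz"); C["wrist"]=(w["K"],w["R"],w["t"])
b=ray("wrist",(257.1,196),.123); f=ray("wrist",(440.5,197),.123); print(b,f,f-b)
s=ray("scene",(289,163.2),.123);print(s)
print(box2w([.5605,.0608,-.1545],[[-.048,.078,.123]]), ray("top",(193.75,180.25),.123))
print(proj("wrist",[[.5244,.1461,.2003]]))
E
```

```text
[0.5284918  0.14530276 0.123     ] [ 0.50373109 -0.00562265  0.123     ] [-0.02476071 -0.1509254   0.        ]
[0.52924617 0.14288367 0.123     ]
[[0.52507486 0.14525744 0.123     ]] [0.52427166 0.14523379 0.123     ]
[[255.99619774 242.16098664]]
```

Call:
{"api": "jog_arm", "payload": {"increments": [{"slide": [2,0.6,15],"rotation": [0,0,0]},{"slide": [0,0,20],"rotation": [0,0,0]},{"slide": [0,0,20],"rotation": [0,0,0]},{"slide": [0,0,14],"rotation": [0,0,0]},{"slide": [0,0,0],"rotation": [0,0,0]},{"slide": [0,0,0],"rotation": [0,0,0]},{"slide": [0,0,0],"rotation": [0,0,0]}]}}

```text
time: 7.35
tool_pos: [0.5273, 0.1446, 0.1325]
tool_rot: [-0.0, 0.997, -0.077, 0.001]
contact_force: [0.8, -0.3, -0.7]
gripper_width: -0.001
```

```bash
python3 - <<'E'
from plant import state, optics, place_of
import cv2, numpy as np
s=state(); print(s["time"],s["tool_pos"],s["contact_force"])
for c,(x0,y0,x1,y1) in dict(scene=(240,120,350,205),wrist=(100,60,400,285)).items():
    f=optics.grab_frame(c); im=f["frame"]; k=6 if c!="wrist" else 2.5
    cv2.imwrite(f"pics/{c}6.png",cv2.resize(im[y0:y1,x0:x1],None,fx=k,fy=k,interpolation=cv2.INTER_CUBIC))
E
```

```text
7.35 [0.52733698 0.14463168 0.13249362] [ 0.77032569 -0.31650944 -0.70770084]
```

View pics/wrist6.png

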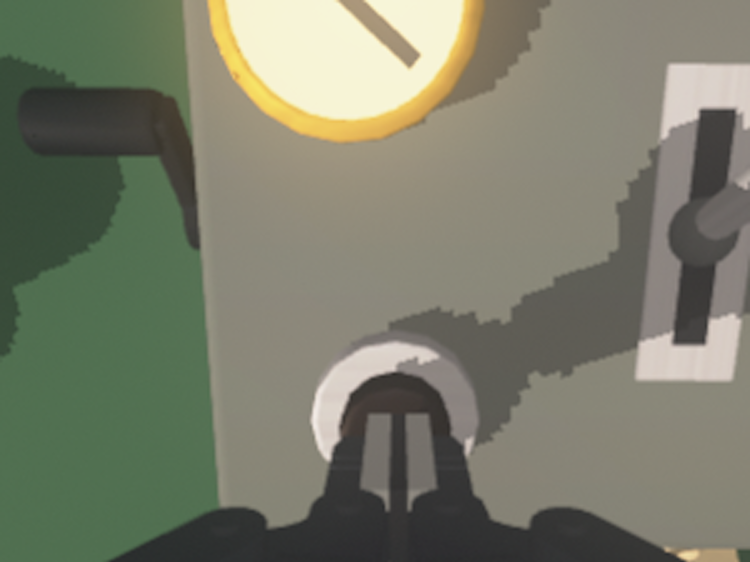

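View pics/scene6.png

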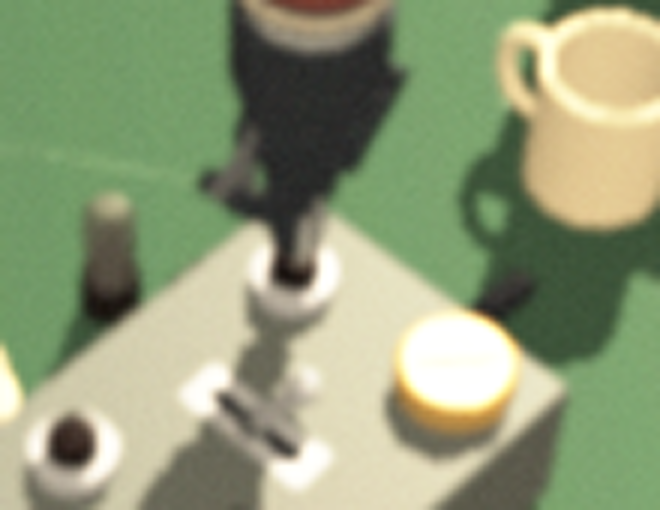

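Call:
{"api": "jog_arm", "payload": {"increments": [{"slide": [0,0,3],"rotation": [0,0,0]},{"slide": [0,0,3],"rotation": [0,0,0]},{"slide": [0,0,3],"rotation": [0,0,0]},{"slide": [0,0,2],"rotation": [0,0,0]},{"slide": [0,0,0],"rotation": [0,0,0]},{"slide": [0,0,0],"rotation": [0,0,0]},{"slide": [0,0,0],"rotation": [0,0,0]}]}}

```text
time: 8.03
tool_pos: [0.5269, 0.1446, 0.1207]
tool_rot: [-0.0, 0.997, -0.077, 0.0]
contact_force: [-0.3, -0.1, 2.6]
gripper_width: -0.002
```

Call:
{"api": "jog_arm", "payload": {"increments": [{"slide": [0,0,1.5],"rotation": [0,0,0]},{"slide": [0,0,1.5],"rotation": [0,0,0]},{"slide": [0,0,1],"rotation": [0,0,0]},{"slide": [0,0,0],"rotation": [0,0,0]},{"slide": [0,0,0],"rotation": [0,0,0]},{"slide": [0,0,0],"rotation": [0,0,0]}]}}

```text
time: 8.53
tool_pos: [0.5269, 0.1446, 0.1167]
tool_rot: [-0.0, 0.997, -0.077, 0.0]
contact_force: [1.2, 0.4, 4.3]
gripper_width: 0.002
```

Call:
{"api": "jog_arm", "payload": {"increments": [{"slide": [0,0,0.7],"rotation": [0,0,0]},{"slide": [0,0,0.7],"rotation": [0,0,0]},{"slide": [0,0,0],"rotation": [0,0,0]},{"slide": [0,0,0],"rotation": [0,0,0]},{"slide": [0,0,0],"rotation": [0,0,0]}]}}

```text
time: 8.95
tool_pos: [0.527, 0.1446, 0.116]
tool_rot: [-0.0, 0.997, -0.077, 0.0]
contact_force: [-1.8, -1.3, 8.2]
gripper_width: -0.005
```

Call:
{"api": "jog_arm", "payload": {"increments": [{"slide": [0,0,0.3],"rotation": [0,0,0]},{"slide": [0,0,0],"rotation": [0,0,0]},{"slide": [0,0,0],"rotation": [0,0,0]},{"slide": [0,0,0],"rotation": [0,0,0]},{"slide": [0,0,0],"rotation": [0,0,0]}]}}

```text
time: 9.37
tool_pos: [0.527, 0.1446, 0.1159]
tool_rot: [-0.0, 0.997, -0.077, 0.0]
contact_force: [-1.4, -0.1, 9.8]
gripper_width: 0.001
```

```bash
python3 - <<'E'
from plant import state, optics, place_of
import cv2, numpy as np
for c,(x0,y0,x1,y1) in dict(scene=(220,120,350,220),wrist=(100,20,500,300)).items():
    f=optics.grab_frame(c); im=f["frame"]; k=6 if c!="wrist" else 2
    s=state(); print(s["time"],s["tool_pos"],s["contact_force"])
    cv2.imwrite(f"pics/{c}7.png",cv2.resize(im[y0:y1,x0:x1],None,fx=k,fy=k,interpolation=cv2.INTER_CUBIC))
E
```

```text
9.4167 [0.52698476 0.1445855  0.1159354 ] [-2.62217993  0.073663    9.8049468 ]
9.4667 [0.52698422 0.14459924 0.11592957] [-2.79425043 -0.32424193 10.04775443]
```

View pics/wrist7.png

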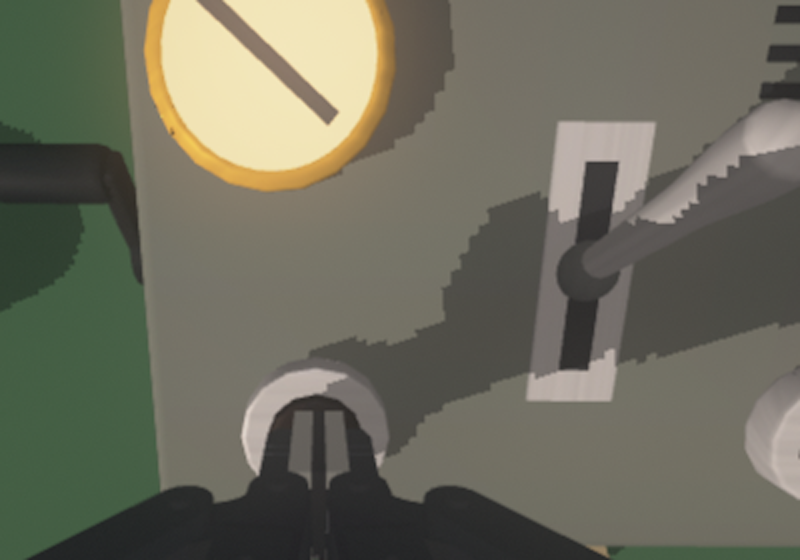

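View pics/scene7.png

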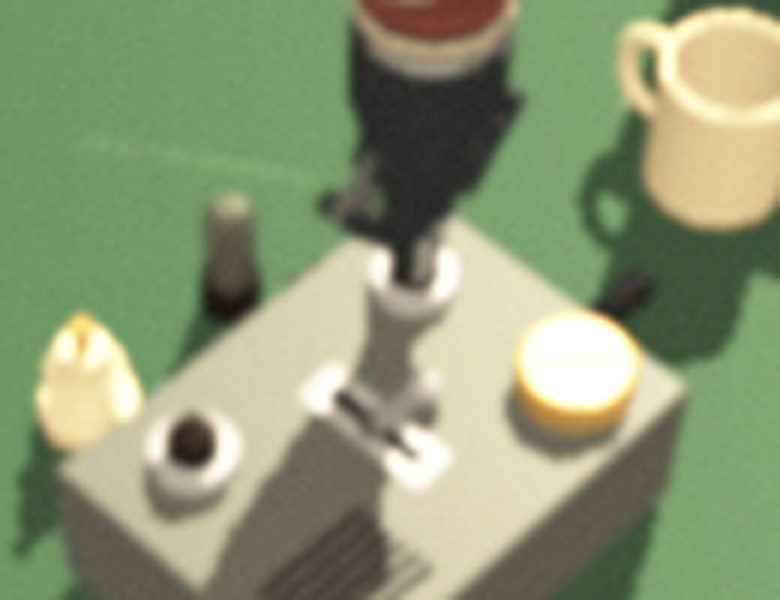

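The button is bottomed out: the TCP travelled from 0.123 to 0.116 m, and the force rises steeply to about 10 N. The lever leans to the rear and the box and the other objects look unmoved, so I hand the job in.

```bash
python3 - <<'E'
from plant import state, manip
print(manip.job_done()); s=state(); print(s["time"],s["tool_pos"],s["contact_force"])
E
```

```text
the job is handed in; nothing more can be done
None
the job is handed in; nothing more can be done
```

The brake lever is over to the rear, and the arm is holding the crank-side button fully down. I handed the job in at about 9.5 s of the 38 s; it reports no verdict.

- **Lever:** I pushed the tip rearwards with shut fingers, and the readings I took were about 2–3 N. It snapped across on its own. The wrist and scene pictures before and during the button press show it leaning to the rear.
- **Button:** I pressed it straight down, and the finger tip stopped about 7 mm below the button's expected height. The force first rose gently (2.6, then 4.3 N) and then steeply to about 10 N with almost no more travel, which means it is at its stop.
- **Everything else:** In the last pictures the other button was up. The box, the crank and the objects in view (compass, mug, insulator and one tube) looked unmoved. I judged this by eye and did not measure the box's shift, and the second tube, the screwdriver and the chassis cover were not in those last pictures.
- **Disagreement between cameras:** Their estimates of the button's position differed by 2–5 mm. I used a middle value, and the wrist picture showed the fingers centred on the button.
- **Refused call:** The first move call was rejected as invalid because its rows had no rotation; the arm did not move on it.

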